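# Tong a candle out of a deep caddy pocket and pack it

## Robot

A 6-joint arm with a two-finger parallel gripper is mounted at the origin on the work surface. World frame = base frame: x ahead of the robot, y to its left, z up, the work surface at z = 0. Lengths are in m, angles in rad, forces in N, time in s.
With the tool pointing down it reaches from about 0.3 to 0.875 m from the base axis. Payload 6.4 kg.
Tool frame: the origin (TCP) lies midway between the tips of the shut fingers; the grasp point (between the pads) lies 19 mm behind it; z points along the fingers, y is the line along which they close (so a half turn about z gives the same grasp; the last joint's range is limited). The gripper opens to 85 mm and grips with 20 to 120 N. Pads are 22 mm wide; open, the fingers measure 114 mm over their backs; the gripper's body (76 mm by 85 mm) begins 54 mm behind the grasp point. The pads swing forward as they close: fully open they stand 13 mm farther back than shut.
Start: joints at [0.983, 0.181, 1.607, -0, 1.354, -0.206], TCP at [0.214, 0.534, 0.231] pointing down, gripper open.
Joint ranges: [-2.99, 2.99], [-0.89, 2.07], [0.3, 2.58], [-1.14, 4.28], [0, 2.63], [-3.12, 3.12]. Speed limits (rad/s): [2.57, 2.57, 3.01, 3.14, 3.14, 3.14].

## Interface

Orientations are given as a unit quaternion [w, x, y, z].
In Python, from bench import ctrl gives the robot as it stands. The module is installed in compiled form; this text tells all that it offers.
- The arm moves only by the tool move_arm, never from a script. Its argument "plan" is one flat list of numbers, 6 for each row, row after row: the shift along the world's x, y, z in units of 50 mm (1.0 is 50 mm), then the turn, a rotation vector about the world's x, y, z in rad. A call has 1 to 10 rows; each row is the pose to reach, as a shift and turn from the pose commanded when the call began; what a row does not reach only later rows make up. A row lasts 1/8 s, in which the tool goes at most 62.5 mm and 10.7 degrees, less where a joint would pass 70% of its speed; a pose out of reach is approached as far as the arm can. A call with a gripper value outside its range is refused whole. "grip" is the finger opening in mm, from 0 to 85.4, set as the call begins (left out, the last holds). The fingers move at their own pace and stop on an object; the grip force is fixed at half the most. Time passes only in rows, so rows that repeat a pose let the fingers close. It gives the time, the measured TCP pose, the force, the opening and the grip force at its end, in the units of the state.
- ctrl.get_obs(): the state, without advancing time (a new reading comes with each control period).
- ctrl.camera(name): name is "scene" or "top" or "wrist"; returns a dict with "pixels" (400x640x3 uint8, red, green, blue), "fx", "fy", "cx", "cy" (pixels), "dist_coeffs" ([k1, k2, p1, p2, k3] as OpenCV has them; the pictures are not rectified), "origin" and "attitude" of the camera in the world. Camera axes: x right, y down, z forward; pixel columns grow to the right and rows downward; lengths in m; the calibration is good to about 2 mm. A picture is of the moment at which its call begins. There is no depth.
- ctrl.hand_in(): hands the job in; it is judged then, once.
The state is a dict: "time_s": time; "q": joint angles; "dq": joint speeds; "joint_efforts": joint torques, N m; "eef_pos": TCP position; "eef_rot": TCP orientation; "wrist_force": force on the tool from outside, world axes, zero at the start; "torque": the same for the moment, N m; "opening": opening from 0.0 (shut) to 1.0 (fully open); "grasp_force": force on a finger pad.
Only numpy, scipy, OpenCV 4.12 (cv2) and the standard library are available. Lean on these libraries where they do the work, as an engineer would, in place of code of your own. Each camera call takes 0.05 s, during which the arm holds its last target. There are 200 camera calls.

## Task

A square candle has dropped to the bottom of a deep, narrow pocket of the caddy, where fingers cannot reach it: take the sprung tongs from their stand, lift the candle out with them, and put it down on the cork mat. Hang the tongs back by their pin in the notches of the stand, then take the candle with the gripper itself and lay it down flat in the wide empty bay of the packing tray, lengthwise like the candle already packed beside it. Treat the candle gently, never let it drop, and leave the packed candle, the wooden rod and the wire coil as they are.

Things in the scene. Friction and masses are not known exactly. Their poses are not given: they have to be found in the camera images.
- tongs_pin (a point): Middle of the pivot pin of the sprung steel tongs (110 g): a bar 6 mm thick, 96 mm long along the tongs' x, through a boss 12 mm thick. The tongs hang from it: z points up, the two arms spread to +y and -y. 26 to 66 mm below it each arm has a dark wooden grip, 18 mm wide (x). Over the grips, 44 mm below the pin, it is 50 mm free, 39 mm when the tips hold the candle.
- tip_l (a point): Centre of the ball tip (8 mm steel ball) of the tongs' +y arm, 134 mm below the pin. Free, the two balls leave 60 mm between them and measure 76 mm over all, so they must be squeezed half shut (some 36 mm between, 44 mm over all) to enter a pocket round the candle.
- tip_r (a point): Centre of the ball tip at the tongs' -y side, as tip_l.
- stand_rest (a point): Fixed stand of the tongs (foot 130 x 100 x 10 mm, two steel uprights 76 mm apart along its x): the point midway between the uprights' V notches where the pin's middle lies when the tongs hang home, 161 mm above the table, pin along the stand's x (either way round). The notches open upward, 17 mm wide at the mouth, their tops 4 mm above this point.
- caddy: Fixed plywood caddy, 92 (x) x 72 (y) x 116 mm tall, origin at the centre of its underside, with two pockets open at the top, centred 21 mm to +x and -x of the middle. Each is 34 mm (x) by 56 mm (y), floor 8 mm above the table. One holds the candle, the other the rod, which way round varies.
- candle_mid (a point): Centre of the square wax candle, 26 x 26 x 70 mm, 45 g, z along its length towards the wick. It starts upright at the bottom of a caddy pocket, its sides nearly square to the pocket, its top 38 mm below the caddy's rim.
- candle: The same candle; origin at the centre of its foot.
- tongs: The same tongs; origin at the middle of the pin. Squeezing the grips along y shuts the tips; the spring pushes back on each grip with about 10 N free, 13 N at the candle, and reopens them. The tips move 3 times as far as the grips and get a third of the squeeze beyond the spring's, so some 50 N hold the candle well.
- mat: Fixed cork mat 150 x 150 mm, 4 mm thick, origin at the centre of its underside.
- bay (a point): Centre of the floor of the wide, empty bay of the packing tray (fixed, wooden). The bay is 110 mm long (x) and 92 mm wide (y), its floor 5 mm above the table, its walls 5 mm thick and 12 mm higher than the floor. The narrow bay with the packed candle adjoins at +y.
- spare_mid (a point): Centre of the candle already packed in the tray's narrow bay, lying along the tray's x, same size as the other. Leave it.
- rod_mid (a point): Centre of the round wooden rod, 26 mm thick and 70 mm long, upright in the other caddy pocket. Leave it.
- coil_mid (a point): Centre of a coil of steel wire, 88 mm across and 20 mm high, lying on the table. Leave it.
Mind the look-alikes: they are no part of the job. What is shaped like the candle but grey or turquoise is not meant.

How it is judged:
On the way, in this order (a step that is already met when the one before it is completed fails the run):
1. the candle is held by the tongs, clear above the caddy (height (world z) of candle above 0.118 m and contact force between tongs and candle above 0.3 N), for 0.1 s.
2. the candle rests on the mat (standing or lying), let go by the tongs (x of candle_mid in the frame of mat between -0.075 and 0.075 m and y of candle_mid in the frame of mat between -0.075 and 0.075 m and height (world z) of candle_mid below 0.045 m and linear speed of candle below 0.03 m/s and contact force between candle and tongs below 0.05 N and contact force between candle and the fingers below 0.05 N and contact force between candle and the arm below 0.05 N), for 0.2 s.
3. the tongs hang by their pin in the notches, let go (distance between tongs_pin and stand_rest below 0.012 m and angle between tongs_pin's own z axis and vertical below 0.25 rad and contact force between the fingers and tongs below 0.05 N), for 0.3 s.
4. the gripper itself lifts the candle off the mat (contact force between the fingers and candle above 0.5 N and height (world z) of candle_mid above 0.05 m), for 0.1 s.
At the end, for the whole second after the job is handed in: The candle lies still on the floor of the wide bay, within 25 mm lengthwise and 34 mm sideways of its centre, flat within 7 degrees and within 20 degrees of the tray's length (either end first); the tongs hang in the stand's notches, pin within 12 mm of its rest (all of step 3 and x of candle_mid in the frame of bay between -0.025 and 0.025 m and y of candle_mid in the frame of bay between -0.034 and 0.034 m and z of candle_mid in the frame of bay between 0.009 and 0.017 m and angle between candle_mid's own z axis and vertical between 1.45 and 1.69 rad and angle between the z axis of candle and the x axis of bay, either way round below 0.35 rad and linear speed of candle below 0.02 m/s and linear speed of tongs below 0.05 m/s); the robot touches nothing.
It fails at once if the candle is dropped or thrown (let go and faster than 0.9 m/s, a fall of some 40 mm) (linear speed of candle above 0.9 m/s and contact force between candle and tongs below 0.05 N and contact force between candle and the fingers below 0.05 N and contact force between candle and the arm below 0.05 N).
It fails at once if the packed candle is moved more than 15 mm (distance of spare_mid from where it was at the start of the episode above 0.015 m).
It fails at once if the rod is moved more than 25 mm (distance of rod_mid from where it was at the start of the episode above 0.025 m).
It fails at once if the coil is moved more than 20 mm (distance of coil_mid from where it was at the start of the episode above 0.02 m).
It also fails if it takes over 72 s, if anything falls off the work surface, if the arm or the gripper's body presses on something with over 40 N, if the wrist force passes 120 N, or if a joint passes its speed limit or range.

## Working session

There is one attempt and no reset: what is moved stays moved. The work goes in short steps, Python scripts to look and compute and a tool call to move; the robot and the scene stay as the last step left them, time stands still between calls to the robot, and variables do not carry over. Pictures are saved under pics/ and viewed, at most 10 in all, crops included, and the job is handed in when it is done.

Besides the shell and the picture viewer there is one more tool, called after ">>>" in YAML: its name, and indented under it one key for each argument. move_arm: Moves the arm, as the interface text tells. Its arguments: {"type":"object","properties":{"plan":{"type":"array"},"grip":{"type":"number"}},"required":["plan"]}

```bash
mkdir -p pics; cat > h.py <<'E'
import numpy as np,cv2,json
from bench import ctrl
from scipy.spatial.transform import Rotation as R
def snap(name,fn):
    c=ctrl.camera(name); cv2.imwrite(f'pics/{fn}.png',c['pixels'][:,:,::-1]); 
    np.save(f'pics/{fn}.npy',c,allow_pickle=True); return c
def load(fn): return np.load(f'pics/{fn}.npy',allow_pickle=True).item()
def rot(c):
    a=np.array(c['attitude'],float)
    return a if a.shape==(3,3) else R.from_quat(a,scalar_first=True).as_matrix()
def K(c): return np.array([[c['fx'],0,c['cx']],[0,c['fy'],c['cy']],[0,0,1.]])
def plane(c,uv,z):
    p=cv2.undistortPoints(np.array(uv,float).reshape(-1,1,2),K(c),np.array(c['dist_coeffs'],float))[:,0]
    d=np.c_[p,np.ones(len(p))]@rot(c).T; o=np.array(c['origin'])
    return o+d*((z-o[2])/d[:,2:])
def proj(c,P):
    M=rot(c).T; r=cv2.Rodrigues(M)[0]; t=-M@np.array(c['origin'])
    return cv2.projectPoints(np.array(P,float).reshape(-1,1,3),r,t,K(c),np.array(c['dist_coeffs'],float))[0][:,0]
E
python3 - <<'E'
from h import *
for n in('scene','top','wrist'):
    c=snap(n,n+'0'); print(n,c['origin'],c['attitude'],c['fx'],c['dist_coeffs'])
a=[load(n+'0')['pixels'] for n in('scene','top')]
print(ctrl.get_obs())
E
```

```text
scene [ 1.17075757 -0.64924813  0.88592412] [-0.38173701  0.85193753  0.32458765 -0.1520597 ] 492.7099152908818 [-0.06339452  0.          0.          0.          0.        ]
top [ 0.47630004 -0.00670676  1.09402467] [ 0.04712032 -0.69797707  0.71315684 -0.04488877] 378.23144933877404 [0.02568067 0.         0.         0.         0.        ]
wrist [0.13847121 0.56293158 0.37344584] [0.13203518 0.81806697 0.55287717 0.08752127] 290.15433568134563 [0.01776622 0.         0.         0.         0.        ]
{'time_s': 0.15, 'q': array([ 9.82678813e-01,  1.81400781e-01,  1.60780258e+00, -1.70293918e-05,
        1.35380090e+00, -2.06308309e-01]), 'dq': array([-0.00076641, -0.00042099, -0.00295459, -0.0007522 ,  0.00060328,
        0.00065994]), 'joint_efforts': array([ 6.44393676e-04, -4.45258713e+01, -3.51692140e+01, -2.68832055e-04,
        5.89818461e-03,  3.56247153e-05]), 'eef_pos': array([0.21398925, 0.53322479, 0.23056229]), 'eef_rot': array([-2.65373818e-04,  1.89745288e-01,  9.81833095e-01, -6.54068566e-04]), 'wrist_force': array([ 0.01482382,  0.34839496, -0.69895573]), 'torque': array([ 0.00293778, -0.00577688, -0.01077497]), 'grasp_force': 0.0, 'opening': 1.00159862874482}
```

View pics/top0.png

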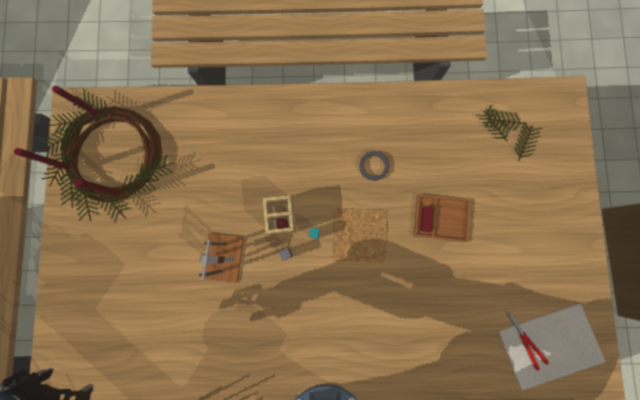

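View pics/scene0.png

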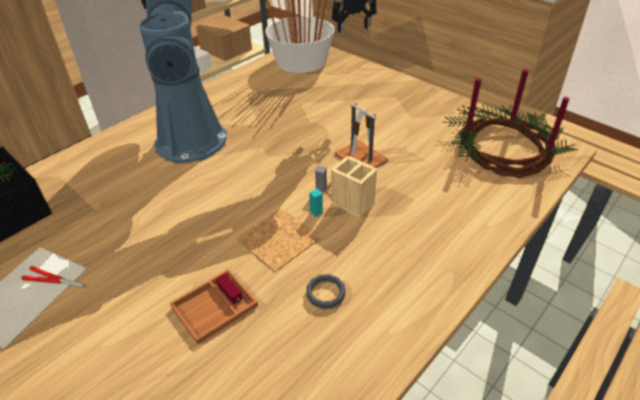

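```bash
python3 - <<'E'
from h import *
t=load('top0');s=load('scene0');w=load('wrist0')
for c in (t,s,w): print(proj(c,[[0,0,0],[0.214,.533,.23],[.4,.2,0]]).round(0).tolist())
print(plane(t,[[221,257],[278,214],[283,223],[360,235],[444,217],[427,219],[375,165],[286,254],[314,232]],0).round(3).tolist())
a=cv2.resize(t['pixels'][180:290,190:340],None,fx=5,fy=5,interpolation=2)[:, :, ::-1]
b=cv2.resize(s['pixels'][95:225,300:400],None,fx=4,fy=4,interpolation=2)[:,:,::-1]
H=550; im=np.zeros((600,800,3),np.uint8)
a=cv2.resize(a,(440,323)); im[:323,:440]=a; im[:520,440:440+360]=b[:520,:360]
im[330:600,:432]=cv2.resize(w['pixels'],(432,270))[:,:,::-1]
cv2.imwrite('pics/m1.png',im)
E
```

```text
[[326.0, 427.0], [75.0, 377.0], [252.0, 276.0]]
[[191.0, 141.0], [354.0, 35.0], [328.0, 162.0]]
[[-133.0, 169.0], [321.0, 258.0], [172.0, 350.0]]
[[0.455, 0.289, 0.0], [0.575, 0.126, 0.0], [0.548, 0.111, 0.0], [0.509, -0.11, 0.0], [0.556, -0.354, 0.0], [0.551, -0.305, 0.0], [0.713, -0.161, 0.0], [0.46, 0.103, 0.0], [0.52, 0.022, 0.0]]
```

View pics/m1.png

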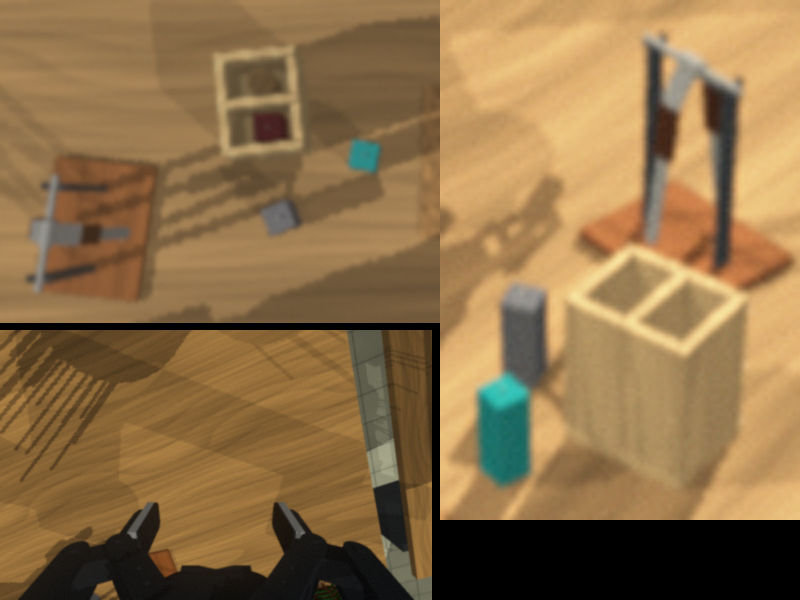

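```bash
python3 - <<'E'
from h import *
t=load('top0');s=load('scene0')
m=lambda l:[[190+x/2.933,180+y/2.936] for x,y in l]
ang=lambda a,b:np.degrees(np.arctan2(*(b-a)[:2][::-1]))
p=plane(t,m([(55,178),(39,290)]),.161);print('pin',p.round(4).tolist(),p.mean(0).round(4),ang(p[1],p[0]))
c=plane(t,m([(214,53),(294,46),(301,150),(221,157)]),.116);print('caddy',c.mean(0).round(4),[ang(c[3],c[0]),ang(c[2],c[1]),ang(c[1],c[0])-90,ang(c[2],c[3])-90],np.linalg.norm(c[0]-c[1]),np.linalg.norm(c[0]-c[3]))
f=plane(t,m([(58,154),(158,163),(141,300)]),.01);print('foot',((f[0]+f[2])/2).round(4),ang(f[1],f[0])-90,ang(f[2],f[1]),np.linalg.norm(f[0]-f[1]),np.linalg.norm(f[2]-f[1]))
hsv=cv2.cvtColor(t['pixels'],cv2.COLOR_RGB2HSV)
red=((hsv[:,:,0]>165)|(hsv[:,:,0]<2))&(hsv[:,:,1]>110)&(hsv[:,:,2]<130)
n,l,st,ce=cv2.connectedComponentsWithStats(red.astype(np.uint8))
for i in range(1,n):
    if st[i,4]>20 and 180<ce[i][1]<250: print(st[i],ce[i],plane(t,[ce[i]],.078).round(4),plane(t,[ce[i]],.031).round(4))
# stand by scene too
ms=lambda l:[[300+(x-440)/4,95+y/4] for x,y in l]
q=plane(s,ms([(648,38),(739,85)]),.161);print('pin scene',q.round(4).tolist(),q.mean(0))
q=plane(s,ms([(633,247),(568,297),(687,354),(746,298)]),.116);print('caddy scene',q.mean(0),[ang(q[1],q[2])-0,ang(q[3],q[0])])
tr=plane(t,[(417,194),(473,197),(469,240),(415,234)],.017);print('tray',tr.mean(0),ang(tr[3],tr[0]),ang(tr[2],tr[1]),ang(tr[1],tr[0])-90,ang(tr[2],tr[3])-90)
mt=plane(t,[(333,209),(386,209),(387,262),(332,261)],.004);print('mat',mt.mean(0),np.linalg.norm(mt[0]-mt[1]))
E
```

```text
pin [[0.4986, 0.276, 0.161], [0.4074, 0.2873, 0.161]] [0.453  0.2816 0.161 ] -7.041236964601076
caddy [0.5631 0.1123 0.116 ] [np.float64(3.7932912137802774), np.float64(3.2481259831412133), np.float64(3.7981191870999567), np.float64(3.7275803993836263)] 0.0713232170674739 0.0923611632630508
foot [0.455  0.2784 0.01  ] -6.404531514274808 -6.697837703525971 0.09775176727524043 0.13073766130251857
[ 75 179  37  14 123] [ 88.30894309 184.83739837] [[0.6583 0.6276 0.078 ]] [[0.6667 0.6569 0.031 ]]
[421 207  12  24 231] [426.54978355 218.45021645] [[ 0.5472 -0.2822  0.078 ]] [[ 0.5505 -0.295   0.031 ]]
[278 220   8   7  47] [281.14893617 223.04255319] [[0.5432 0.108  0.078 ]] [[0.5463 0.1133 0.031 ]]
pin scene [[0.4127, 0.2875, 0.161], [0.4983, 0.2811, 0.161]] [0.4554978  0.28432124 0.161     ]
caddy scene [0.56962527 0.11026631 0.116     ] [np.float64(3.774154540277711), np.float64(-175.97592756957928)]
tray [ 0.55719867 -0.34683163  0.017     ] -5.911218028251165 -9.394363130923898 -4.379806815350932 -7.503671346456969
mat [ 0.50898268 -0.10800957  0.004     ] 0.15317691643054268
```

>>> move_arm:
  plan: [4.82,-5.06,0.8,0,0,0.265,4.82,-5.06,0.8,0,0,0.265,4.82,-5.06,0.8,0,0,0.265,4.82,-5.06,0.8,0,0,0.265,4.82,-5.06,0.8,0,0,0.265,4.82,-5.06,0.8,0,0,0.265,4.82,-5.06,0.8,0,0,0.265,4.82,-5.06,0.8,0,0,0.265]

```text
time_s: 1.15
eef_pos: [0.4547, 0.2808, 0.2708]
eef_rot: [-0.001, 0.059, 0.998, 0.0]
wrist_force: [0.9, 0.6, -0.2]
opening: 0.994
grasp_force: 0.0
```

```bash
python3 - <<'E'
from h import *
c=snap('wrist','w1');o=ctrl.get_obs();print(o['eef_pos'],o['eef_rot'],o['q'])
y=np.radians(-6.6)
P=np.array([.455,.28,.161])
print(proj(c,[P,P+.048*np.array([np.cos(y),np.sin(y),0]),P-.048*np.array([np.cos(y),np.sin(y),0])]).round(1))
E
```

```text
[0.45437217 0.28119698 0.27085213] [-5.34233233e-04  5.80282831e-02  9.98314796e-01 -1.48669408e-05] [ 3.31664693e-01  5.80933982e-02  1.66206377e+00  3.82646610e-04
  1.42243514e+00 -1.12306657e+00]
[[319.8 198.8]
 [319.9 246. ]
 [319.7 145.9]]
```

View pics/w1.png

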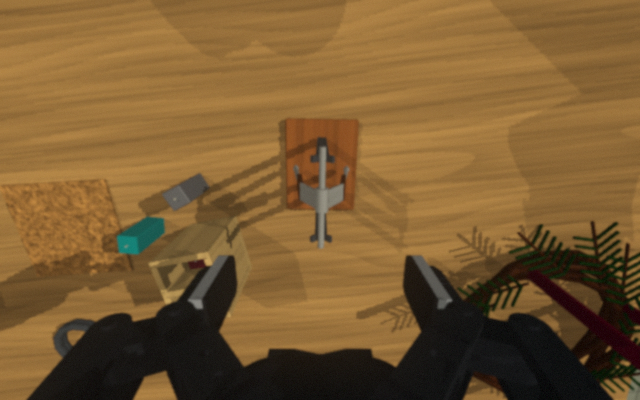

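>>> move_arm:
  plan: [0,0,-1.2,0,0,0,0,0,-2.2,0,0,0,0,0,-3.0,0,0,0,-0.02,0,-3.42,0,0,0,-0.02,0,-3.42,0,0,0]

```text
time_s: 1.82
eef_pos: [0.4515, 0.2812, 0.0983]
eef_rot: [-0.002, 0.057, 0.998, -0.001]
wrist_force: [1.0, 0.5, 1.9]
opening: 0.997
grasp_force: 0.0
```

>>> move_arm:
  plan: [0,0,0,0,0,0,0,0,0,0,0,0,0,0,0,0,0,0,0,0,0,0,0,0,0,0,0,0,0,0]
  grip: 41

```text
time_s: 2.45
eef_pos: [0.455, 0.2812, 0.1013]
eef_rot: [0.001, 0.058, 0.998, 0.001]
wrist_force: [-0.4, 3.6, 5.9]
opening: 0.481
grasp_force: 11.1
```

>>> move_arm:
  plan: [0,0,0.5,0,0,0,0,0,1.3,0,0,0,0,0,2.2,0,0,0,0,0,3.0,0,0,0,0.5,-0.9,3.0,0,0,0.09,1.1,-2.0,3.0,0,0,0.18,1.6,-3.0,3.0,0,0,0.18,1.8,-3.42,3.0,0,0,0.18,1.8,-3.42,3.0,0,0,0.18,1.8,-3.42,3.0,0,0,0.18]

```text
time_s: 3.7
eef_pos: [0.5436, 0.1099, 0.2497]
eef_rot: [-0.001, -0.032, 1.0, 0.0]
wrist_force: [-0.1, -0.9, -0.6]
opening: 0.486
grasp_force: 11.6
```

```bash
python3 - <<'E'
from h import *
c=snap('wrist','w2');o=ctrl.get_obs();print(o['eef_pos'],o['eef_rot'],o['opening'],o['wrist_force'])
e=o['eef_pos'];Rm=R.from_quat(o['eef_rot'],scalar_first=True).as_matrix()
pin=e+[0,0,.061]; yt=Rm[:,1]
print('tips pred',proj(c,[pin+yt*20e-3-[0,0,.134],pin-yt*20e-3-[0,0,.134]]).round(1).tolist())
print('cand pred',proj(c,[[.544,.1105,.078],[.544,.1105,.116]]).round(1).tolist())
h=cv2.cvtColor(c['pixels'],cv2.COLOR_RGB2HSV)
cv2.imwrite('pics/w2c.png',cv2.resize(c['pixels'][90:350,150:490,::-1],(785,600),interpolation=2))
E
```

```text
[0.54353379 0.11031023 0.24985812] [-5.79470063e-04 -3.19438475e-02  9.99489493e-01  9.54653611e-05] 0.48760004741662405 [ 0.200833    0.17560287 -0.87924718]
tips pred [[346.1, 212.8], [295.7, 212.9]]
cand pred [[320.8, 182.1], [320.9, 191.7]]
```

View pics/w2c.png

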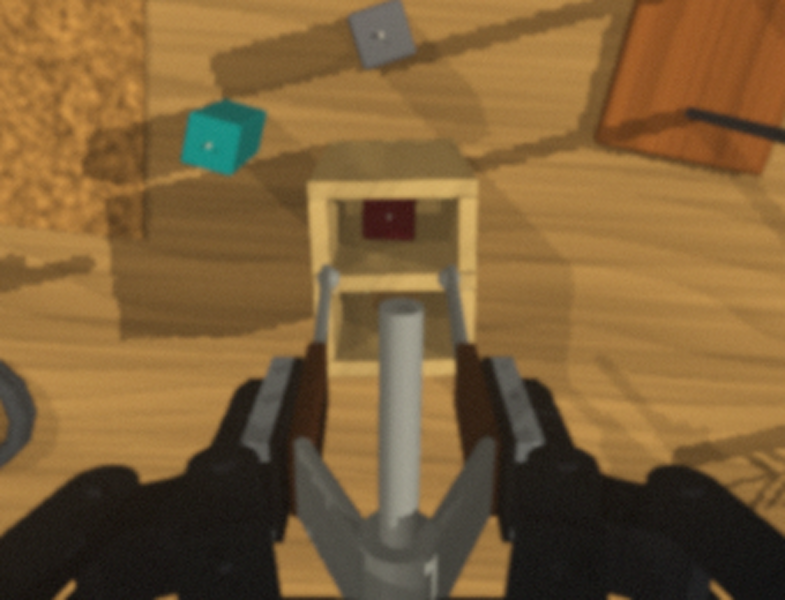

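>>> move_arm:
  plan: [0.08,0.02,0,0,0,0,0.08,0.02,-0.4,0,0,0,0.08,0.02,-0.8,0,0,0,0.08,0.02,-1.2,0,0,0,0.08,0.02,-1.6,0,0,0,0.08,0.02,-1.75,0,0,0,0.08,0.02,-1.75,0,0,0,0.08,0.02,-1.75,0,0,0]

```text
time_s: 4.75
eef_pos: [0.5489, 0.1108, 0.1638]
eef_rot: [0.001, -0.032, 0.999, -0.0]
wrist_force: [-0.9, -0.4, -0.3]
opening: 0.485
grasp_force: 11.5
```

```bash
python3 - <<'E'
from h import *
c=snap('wrist','w3');o=ctrl.get_obs();print(o['eef_pos'],o['eef_rot'],o['opening'],o['wrist_force'])
cv2.imwrite('pics/w3c.png',cv2.resize(c['pixels'][110:310,190:450,::-1],(780,600),interpolation=2))
E
```

```text
[0.54892467 0.11075012 0.16386726] [ 9.02584155e-04 -3.17229748e-02  9.99496290e-01 -6.09390244e-05] 0.4844494223139353 [-0.58439606  0.62855787 -0.66714513]
```

View pics/w3c.png

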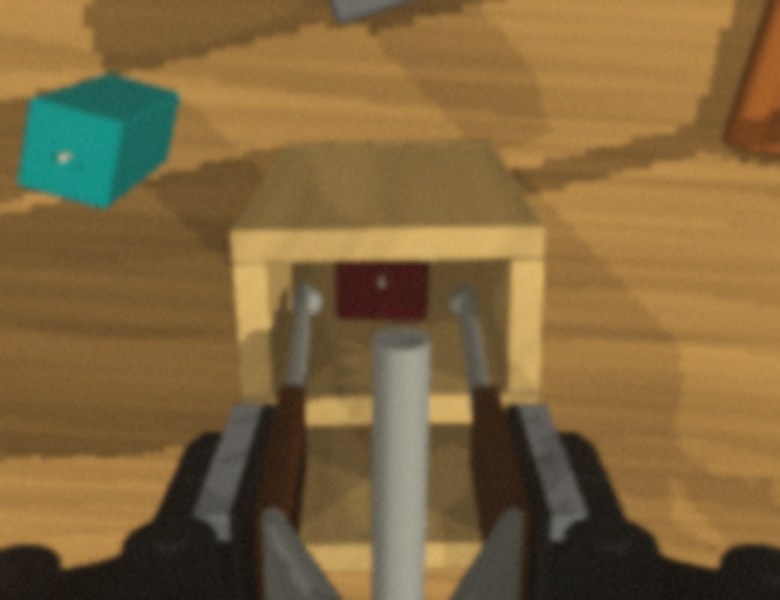

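```bash
python3 - <<'E'
from h import *
c=load('w3');f=lambda x,y:[190+x/3,110+y/3]
print(plane(c,[f(309,299),f(463,299)],.091).round(4),plane(c,[f(381,284),f(337,320),f(428,320)],.078).round(4),plane(c,[f(252,260),f(526,260),f(266,260),f(511,260),f(305,398),f(475,398)],.116).round(4))
E
```

```text
[[0.5478 0.089  0.091 ]
 [0.5453 0.1295 0.091 ]] [[0.547  0.1078 0.078 ]
 [0.5585 0.0961 0.078 ]
 [0.5569 0.1217 0.078 ]] [[0.5298 0.0775 0.116 ]
 [0.5258 0.1403 0.116 ]
 [0.5296 0.0807 0.116 ]
 [0.526  0.1369 0.116 ]
 [0.5641 0.0908 0.116 ]
 [0.5615 0.1319 0.116 ]]
```

>>> move_arm:
  plan: [0,-0.01,-0.25,0,0,0,0,-0.01,-0.5,0,0,0,0,-0.01,-0.7,0,0,0,0,-0.01,-0.7,0,0,0]

```text
time_s: 5.3
eef_pos: [0.5472, 0.1101, 0.1262]
eef_rot: [-0.001, -0.032, 1.0, 0.0]
wrist_force: [0.3, 0.2, -1.5]
opening: 0.484
grasp_force: 11.5
```

>>> move_arm:
  plan: [0,0,0,0,0,0,0,0,0,0,0,0,0,0,0,0,0,0,0,0,0,0,0,0,0,0,0,0,0,0]
  grip: 33

```text
time_s: 5.92
eef_pos: [0.5483, 0.1101, 0.1279]
eef_rot: [0.0, -0.032, 1.0, 0.0]
wrist_force: [0.4, 0.2, -1.1]
opening: 0.438
grasp_force: 60.1
```

>>> move_arm:
  plan: [0,0,0.4,0,0,0,0,0,1.0,0,0,0,0,0,1.8,0,0,0,0,0,2.5,0,0,0,0,0,3.0,0,0,0,0,0,3.0,0,0,0,0,0,3.0,0,0,0]

```text
time_s: 6.8
eef_pos: [0.5476, 0.1101, 0.2764]
eef_rot: [-0.001, -0.032, 1.0, 0.0]
wrist_force: [0.1, -0.3, -2.6]
opening: 0.438
grasp_force: 60.3
```

>>> move_arm:
  plan: [-0.1,-0.6,0,0,0,-0.04,-0.3,-1.5,0,0,0,-0.09,-0.5,-2.4,0,0,0,-0.14,-0.65,-3.3,0,0,0,-0.18,-0.74,-3.9,0,0,0,-0.18,-0.76,-4.2,0,0,0,-0.18,-0.76,-4.2,0,0,0,-0.18]

```text
time_s: 7.68
eef_pos: [0.5099, -0.1001, 0.2767]
eef_rot: [-0.001, 0.059, 0.998, 0.0]
wrist_force: [-0.8, 0.5, -1.8]
opening: 0.436
grasp_force: 60.4
```

>>> move_arm:
  plan: [0,0,-0.6,0,0,0,0,0,-1.4,0,0,0,0,0,-2.1,0,0,0,0,0,-2.5,0,0,0,0,0,-2.6,0,0,0,0,0,-2.6,0,0,0,0,0,-2.6,0,0,0]

```text
time_s: 8.55
eef_pos: [0.5111, -0.0998, 0.149]
eef_rot: [0.001, 0.058, 0.998, -0.0]
wrist_force: [0.2, 0.3, -1.1]
opening: 0.439
grasp_force: 60.4
```

```bash
python3 - <<'E'
from h import *
c=snap('wrist','w4');s=snap('scene','s4');o=ctrl.get_obs();print(o['eef_pos'],o['eef_rot'],o['opening'],o['wrist_force'],o['q'])
im=np.zeros((600,800,3),np.uint8)
im[:,:400]=cv2.resize(s['pixels'][150:300,210:310,::-1],(400,600),interpolation=2)
im[:400,400:]=cv2.resize(c['pixels'][100:300,220:420,::-1],(400,400),interpolation=2)
cv2.imwrite('pics/m4.png',im)
E
```

```text
[ 0.51093098 -0.10003056  0.14887207] [ 9.21490802e-04  5.82860559e-02  9.98299443e-01 -3.29677041e-04] 0.4389243119007816 [-0.22565614  0.53438655 -1.37477267] [-4.21600194e-01  1.50635951e-01  1.81961539e+00  4.18993064e-05
  1.16938431e+00 -1.87577458e+00]
```

View pics/m4.png

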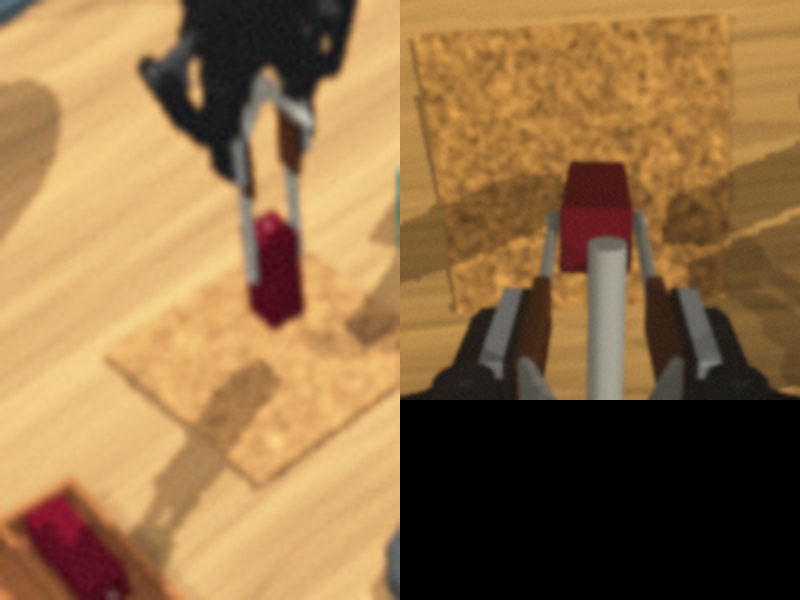

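>>> move_arm:
  plan: [0,0,-0.2,0,0,0,0,0,-0.38,0,0,0,0,0,-0.45,0,0,0,0,0,-0.47,0,0,0,0,0,-0.47,0,0,0]

```text
time_s: 9.28
eef_pos: [0.5103, -0.0999, 0.1243]
eef_rot: [-0.0, 0.058, 0.998, 0.0]
wrist_force: [0.8, -0.4, -1.8]
opening: 0.44
grasp_force: 60.4
```

```bash
python3 - <<'E'
from h import *
s=snap('scene','s5');o=ctrl.get_obs();print(o['eef_pos'],o['wrist_force'],o['opening'])
E
```

```text
[ 0.51040037 -0.09999329  0.12445143] [ 0.70718661  0.04540443 -1.56688948] 0.43768535595196645
```

>>> move_arm:
  plan: [0,0,-0.02,0,0,0,0,0,-0.04,0,0,0,0,0,-0.04,0,0,0]

```text
time_s: 9.7
eef_pos: [0.5107, -0.1001, 0.1228]
eef_rot: [0.001, 0.058, 0.998, -0.0]
wrist_force: [-0.2, 0.5, 1.7]
opening: 0.441
grasp_force: 60.6
```

>>> move_arm:
  plan: [0,0,0,0,0,0,0,0,0,0,0,0,0,0,0,0,0,0,0,0,0,0,0,0]
  grip: 43.5

```text
time_s: 10.2
eef_pos: [0.5101, -0.0998, 0.1222]
eef_rot: [-0.0, 0.058, 0.998, 0.0]
wrist_force: [0.1, 0.8, -1.6]
opening: 0.51
grasp_force: 9.3
```

```bash
python3 - <<'E'
from h import *
c=snap('wrist','w5');o=ctrl.get_obs();print(o['eef_pos'],o['wrist_force'],o['opening'],o['grasp_force'])
cv2.imwrite('pics/w5c.png',cv2.resize(c['pixels'][100:320,200:440,::-1],(600,550),interpolation=2))
E
```

```text
[ 0.51021124 -0.09986255  0.12225061] [ 0.1675349   0.84915744 -0.60311604] 0.5128904831110513 9.275996801443398
```

View pics/w5c.png

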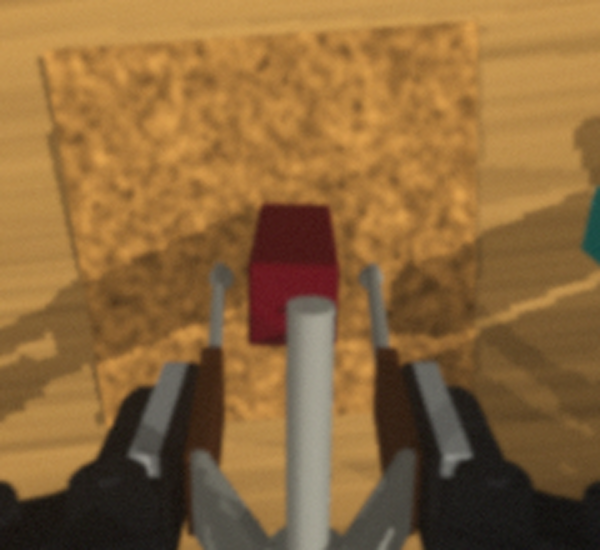

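>>> move_arm:
  plan: [0,0,0.3,0,0,0,0,0,0.9,0,0,0,0,0,1.6,0,0,0,0,0,2.3,0,0,0,0,0,2.8,0,0,0,0,0,2.8,0,0,0]

```text
time_s: 11.0
eef_pos: [0.5116, -0.1004, 0.2655]
eef_rot: [0.003, 0.058, 0.998, -0.001]
wrist_force: [0.5, -0.6, -2.5]
opening: 0.512
grasp_force: 9.3
```

>>> move_arm:
  plan: [-0.1,0.6,0,0,0,0,-0.25,1.5,0,0,0,0,-0.4,2.4,0,0,0,0,-0.5,3.4,0,0,0,0,-0.65,4.4,0,0,0,0,-0.8,5.4,0,0,0,0,-0.95,6.4,0,0,0,0,-1.05,7.2,0,0,0,0,-1.12,7.61,0,0,0,0,-1.12,7.61,0,0,0,0]

```text
time_s: 12.25
eef_pos: [0.4531, 0.2816, 0.2609]
eef_rot: [-0.001, 0.057, 0.998, -0.0]
wrist_force: [0.3, -0.5, -2.2]
opening: 0.512
grasp_force: 9.3
```

>>> move_arm:
  plan: [0,0,-0.5,0,0,0,0,0,-1.1,0,0,0,0,0,-1.8,0,0,0,0,0,-2.4,0,0,0,0,0,-2.8,0,0,0,0,0,-2.8,0,0,0,0,0,-2.8,0,0,0]

```text
time_s: 13.12
eef_pos: [0.4548, 0.2802, 0.1229]
eef_rot: [0.0, 0.059, 0.998, 0.0]
wrist_force: [-1.1, 0.9, -0.2]
opening: 0.511
grasp_force: 9.3
```

```bash
python3 - <<'E'
from h import *
c=snap('wrist','w6');s=snap('scene','s6');o=ctrl.get_obs();print(o['eef_pos'],o['eef_rot'],o['opening'],o['wrist_force'])
im=np.zeros((600,800,3),np.uint8)
im[:,:400]=cv2.resize(s['pixels'][80:200,320:400,::-1],(400,600),interpolation=2)
im[:400,400:]=cv2.resize(c['pixels'][160:400,200:440,::-1],(400,400),interpolation=2)
cv2.imwrite('pics/m6.png',im)
E
```

```text
[0.45512417 0.2806098  0.12349394] [9.58134390e-04 5.85177522e-02 9.98285844e-01 3.59488605e-04] 0.5076272412356118 [ 0.34442524  0.18342515 -0.67222293]
```

View pics/m6.png

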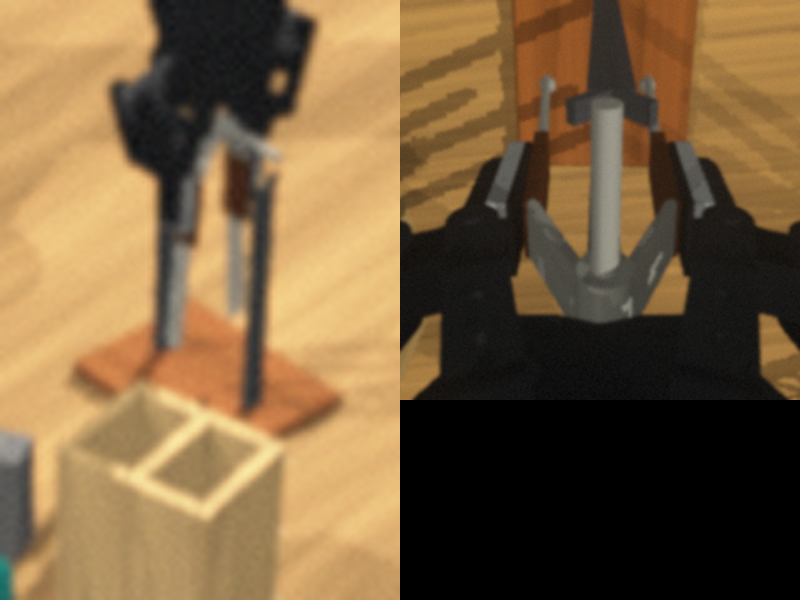

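>>> move_arm:
  plan: [0,0.03,-0.15,0,0,0,0,0.03,-0.28,0,0,0,0,0.03,-0.38,0,0,0,0,0.03,-0.43,0,0,0,0,0.03,-0.43,0,0,0]

```text
time_s: 13.85
eef_pos: [0.4544, 0.2824, 0.1012]
eef_rot: [0.0, 0.058, 0.998, 0.0]
wrist_force: [-1.6, 1.4, 2.9]
opening: 0.507
grasp_force: 8.4
```

```bash
python3 - <<'E'
from h import *
c=snap('wrist','w7');o=ctrl.get_obs();print(o['eef_pos'],o['opening'],o['wrist_force'])
cv2.imwrite('pics/w7c.png',cv2.resize(c['pixels'][160:400,200:440,::-1],(400,400),interpolation=2))
E
```

```text
[0.45433088 0.28240926 0.101174  ] 0.5134298797253356 [-1.63758193  0.20874275  3.26471282]
```

View pics/w7c.png

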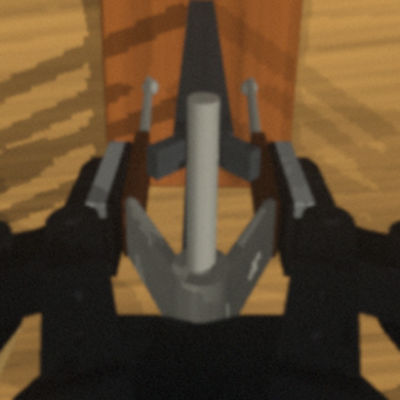

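>>> move_arm:
  plan: [0,0,0,0,0,0,0,0,0,0,0,0,0,0,0,0,0,0,0,0,0.05,0,0,0,0,0,0.05,0,0,0,0,0,0.05,0,0,0,0,0,0.05,0,0,0]
  grip: 75

```text
time_s: 14.78
eef_pos: [0.4542, 0.2821, 0.1033]
eef_rot: [-0.0, 0.058, 0.998, -0.0]
wrist_force: [0.7, -0.5, 0.3]
opening: 0.878
grasp_force: 0.0
```

>>> move_arm:
  plan: [0,0,0.2,0,0,0,0,0,0.7,0,0,0,0,0,1.5,0,0,0,0,0,2.3,0,0,0,0,0,2.8,0,0,0,0,0,2.8,0,0,0]

```text
time_s: 15.52
eef_pos: [0.4557, 0.2827, 0.2463]
eef_rot: [0.003, 0.058, 0.998, 0.001]
wrist_force: [0.5, 0.6, -0.9]
opening: 0.876
grasp_force: 0.0
```

```bash
python3 - <<'E'
from h import *
c=snap('wrist','w8');s=snap('scene','s8');t=snap('top','t8');o=ctrl.get_obs();print(o['eef_pos'],o['eef_rot'],o['opening'],o['wrist_force'])
im=np.zeros((600,800,3),np.uint8)
im[:300,:400]=cv2.resize(s['pixels'][90:180,310:430,::-1],(400,300),interpolation=2)
im[300:,:400]=cv2.resize(s['pixels'][180:330,150:350,::-1],(400,300),interpolation=2)
im[:300,400:]=cv2.resize(t['pixels'][185:275,190:310,::-1],(400,300),interpolation=2)
im[300:,400:]=cv2.resize(t['pixels'][170:290,320:480,::-1],(400,300),interpolation=2)
cv2.imwrite('pics/m8.png',im)
for k,img,zs in(('t',t,(.074,.031)),('s',s,(.039,.02))):
    h=cv2.cvtColor(img['pixels'],cv2.COLOR_RGB2HSV)
    red=((h[:,:,0]>165)|(h[:,:,0]<2))&(h[:,:,1]>110)&(h[:,:,2]<170)
    n,l,st,ce=cv2.connectedComponentsWithStats(red.astype(np.uint8))
    for i in range(1,n):
        if st[i,4]>20 and st[i,4]<900: print(k,st[i],ce[i].round(1),[plane(img,[ce[i]],z).round(4)[0] for z in zs])
w=load('w5');f=lambda x,y:[200+x/2.5,100+y/2.5]
print(plane(w,[f(249,263),f(337,263),f(249,342),f(337,342)],.074).round(4))
E
```

```text
[0.4535138  0.28185875 0.24213056] [-8.57578263e-04  5.83767305e-02  9.98294190e-01 -3.63694742e-04] 0.8767317774601041 [ 0.17592943 -0.22507018  0.4078362 ]
t [ 53  87  46  28 215] [74.4 99.8] [array([0.9001, 0.6812, 0.074 ]), array([0.918 , 0.7102, 0.031 ])]
t [ 15 149  50  18 201] [ 38.4 157.5] [array([0.7373, 0.7681, 0.074 ]), array([0.7483, 0.8008, 0.031 ])]
t [ 75 179  30  12 113] [ 86.5 184.2] [array([0.6607, 0.6349, 0.074 ]), array([0.6685, 0.6619, 0.031 ])]
t [421 207  11  24 214] [426.5 219.1] [array([ 0.5457, -0.2831,  0.074 ]), array([ 0.5486, -0.2947,  0.031 ])]
t [354 231  10   9  80] [358.6 235.1] [array([ 0.5066, -0.0993,  0.074 ]), array([ 0.5079, -0.1032,  0.031 ])]
s [511  69  17  48 200] [519.3  92. ] [array([0.6625, 0.8888, 0.039 ]), array([0.6511, 0.9233, 0.02  ])]
s [466  78  15  52 220] [472.9 104.2] [array([0.5825, 0.7099, 0.039 ]), array([0.5693, 0.7404, 0.02  ])]
s [548  97  21  52 253] [557.4 122.4] [array([0.8377, 0.7916, 0.039 ]), array([0.8303, 0.824 , 0.02  ])]
s [272 212  14  27 274] [278.4 224.7] [array([ 0.5075, -0.1019,  0.039 ]), array([ 0.4926, -0.0897,  0.02  ])]
s [216 274  26  30 388] [228.7 288.1] [array([ 0.5668, -0.3073,  0.039 ]), array([ 0.5532, -0.2997,  0.02  ])]
[[ 0.4938 -0.1128  0.074 ]
 [ 0.4966 -0.0884  0.074 ]
 [ 0.5177 -0.1161  0.074 ]
 [ 0.5207 -0.0908  0.074 ]]
```

View pics/m8.png

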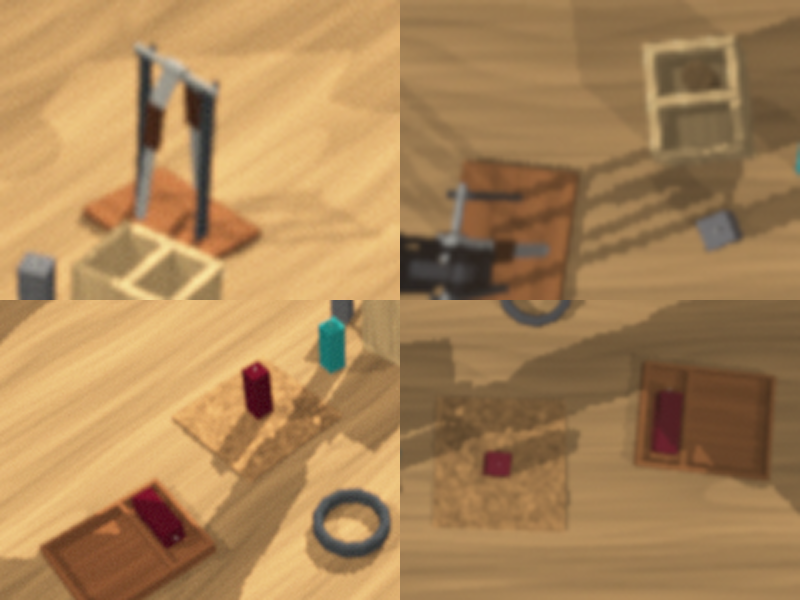

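>>> move_arm:
  plan: [0,-0.8,0,0,0,0,0,-1.8,0,0,0,0,0,-2.8,0,-0.01,-0.1,0,0,-3.8,0,-0.03,-0.25,0,0.06,-4.8,0,-0.05,-0.4,0,0.06,-5.8,0,-0.07,-0.55,0,0.06,-6.8,0,-0.08,-0.68,0,0.06,-7.56,0,-0.09,-0.78,0,0.06,-7.56,0,-0.09,-0.78,0,0.06,-7.56,0,-0.09,-0.78,0]
  grip: 55

```text
time_s: 16.92
eef_pos: [0.456, -0.0969, 0.2414]
eef_rot: [0.381, 0.056, 0.923, -0.021]
wrist_force: [0.7, -0.1, 0.3]
opening: 0.638
grasp_force: 0.0
```

```bash
python3 - <<'E'
from h import *
o=ctrl.get_obs();print(o['eef_pos'],o['q'].round(3));m=R.from_quat(o['eef_rot'],scalar_first=True).as_matrix();print(m.round(3))
t=load('t8');f=lambda x,y:[320+(x-400)/2.5,170+(y-300)/2.5]
print(plane(t,[f(642,362),f(773,377),f(769,479),f(636,464)],.017).round(4))
print(plane(t,[f(688,374),f(767,381),f(763,470),f(684,461)],.017).round(4))
E
```

```text
[ 0.45604699 -0.09686394  0.24137388] [-0.8   -0.675  2.45   0.652  0.824 -2.568]
[[-0.704  0.12   0.7  ]
 [ 0.088  0.993 -0.082]
 [-0.705  0.003 -0.709]]
[[ 0.6199 -0.2748  0.017 ]
 [ 0.5994 -0.4226  0.017 ]
 [ 0.484  -0.4098  0.017 ]
 [ 0.5037 -0.2618  0.017 ]]
[[ 0.6049 -0.3264  0.017 ]
 [ 0.5949 -0.4155  0.017 ]
 [ 0.4942 -0.4038  0.017 ]
 [ 0.506  -0.316   0.017 ]]
```

>>> move_arm:
  plan: [0.6,-0.06,0,0,0,0,1.14,-0.11,0,0,0,0,1.14,-0.11,-0.8,0,0,0,1.14,-0.11,-1.7,0,0,0,1.14,-0.11,-2.3,0,0,0,1.14,-0.11,-2.6,0,0,0,1.14,-0.11,-2.6,0,0,0,1.14,-0.11,-2.6,0,0,0]

```text
time_s: 17.92
eef_pos: [0.5155, -0.0996, 0.1212]
eef_rot: [0.379, 0.055, 0.924, -0.022]
wrist_force: [-0.1, 0.0, 0.2]
opening: 0.644
grasp_force: 0.0
```

```bash
python3 - <<'E'
from h import *
o=ctrl.get_obs();print(o['eef_pos'],o['q'].round(3))
c=snap('wrist','w9');h=cv2.cvtColor(c['pixels'],cv2.COLOR_RGB2HSV)
red=((h[:,:,0]>165)|(h[:,:,0]<2))&(h[:,:,1]>110)&(h[:,:,2]<190)
n,l,st,ce=cv2.connectedComponentsWithStats(red.astype(np.uint8))
for i in range(1,n):
    if st[i,4]>100: print(st[i],ce[i].round(1),cv2.minAreaRect(np.argwhere(l==i)[:,::-1].astype(np.float32)))
print(proj(c,[[.508,-.102,.074],[.508,-.102,.004],o['eef_pos']]))
E
```

```text
[ 0.51552119 -0.09964742  0.12121173] [-0.646 -0.13   2.409  1.179  0.393 -3.115]
[ 295   84   42  103 3877] [315.3 136.1] ((315.5, 135.0), (102.0, 41.0), 90.0)
[  54  129   87   65 3063] [ 97.2 161. ] ((99.98274230957031, 159.8697509765625), (93.0864486694336, 42.582279205322266), 37.45057678222656)
[[315.49677916 178.11162279]
 [316.20284497  94.72205607]
 [320.82927023 257.3466493 ]]
```

>>> move_arm:
  plan: [-0.07,-0.05,0,0.024,0.12,0,-0.07,-0.05,0,0.024,0.21,0,-0.07,-0.05,-0.3,0.024,0.21,0,-0.07,-0.05,-0.42,0.024,0.21,0,-0.07,-0.05,-0.42,0.024,0.21,0]

```text
time_s: 18.6
eef_pos: [0.5105, -0.1016, 0.0983]
eef_rot: [0.278, 0.057, 0.959, -0.016]
wrist_force: [-0.2, 0.8, -0.1]
opening: 0.641
grasp_force: 0.0
```

```bash
python3 - <<'E'
from h import *
o=ctrl.get_obs();print(o['eef_pos'],o['q'].round(3));m=R.from_quat(o['eef_rot'],scalar_first=True).as_matrix();print(m.round(3))
E
```

```text
[ 0.51053151 -0.10164266  0.09834072] [-0.578 -0.054  2.285  0.569  0.458 -2.486]
[[-0.839  0.119  0.532]
 [ 0.101  0.993 -0.062]
 [-0.535  0.001 -0.845]]
```

>>> move_arm:
  plan: [0.02,-0.02,-0.4,0,0,0,0.02,-0.02,-0.8,0,0,0,0.02,-0.02,-1.15,0,0,0,0.02,-0.02,-1.28,0,0,0,0.02,-0.02,-1.28,0,0,0]

```text
time_s: 19.23
eef_pos: [0.5113, -0.1029, 0.0342]
eef_rot: [0.278, 0.058, 0.959, -0.016]
wrist_force: [0.5, -0.4, -0.5]
opening: 0.642
grasp_force: 0.0
```

>>> move_arm:
  plan: [0,0,0,0,0,0,0,0,0,0,0,0,0,0,0,0,0,0,0,0,0,0,0,0,0,0,0,0,0,0,0,0,0,0,0,0]
  grip: 18

```text
time_s: 19.98
eef_pos: [0.5125, -0.1034, 0.0354]
eef_rot: [0.279, 0.057, 0.958, -0.017]
wrist_force: [-3.7, 1.2, 6.9]
opening: 0.293
grasp_force: 59.2
```

>>> move_arm:
  plan: [0,0,0.3,0,0,0,0,0,0.9,0,0,0,0,0,1.6,0,0,0,0,0,2.3,0,0,0,0,0,3.0,0,0,0,0,0,3.0,0,0,0,0,0,3.0,0,0,0]

```text
time_s: 20.85
eef_pos: [0.5114, -0.1027, 0.1838]
eef_rot: [0.278, 0.057, 0.959, -0.016]
wrist_force: [-1.3, 0.8, -1.1]
opening: 0.296
grasp_force: 58.8
```

```bash
python3 - <<'E'
from h import *
o=ctrl.get_obs();print(o['eef_pos'],o['q'].round(3));m=R.from_quat(o['eef_rot'],scalar_first=True).as_matrix();print(m.round(3))
E
```

```text
[ 0.51140843 -0.10267668  0.18376081] [-0.578 -0.241  2.227  0.389  0.678 -2.275]
[[-0.839  0.119  0.531]
 [ 0.101  0.993 -0.063]
 [-0.535  0.001 -0.845]]
```

>>> move_arm:
  plan: [0.05,-0.4,0.2,0.02,0.16,0,0.15,-1.0,0.2,0.04,0.34,0,0.25,-1.7,0.2,0.06,0.52,0,0.35,-2.4,0.2,0.08,0.7,0,0.45,-3.1,0.2,0.1,0.88,0,0.55,-3.8,0.2,0.12,1.06,0,0.65,-4.5,0.2,0.145,1.24,0,0.75,-5.1,0.2,0.165,1.42,0,0.75,-5.26,0.2,0.165,1.42,0,0.75,-5.26,0.2,0.165,1.42,0]

```text
time_s: 22.1
eef_pos: [0.5487, -0.3661, 0.1921]
eef_rot: [-0.419, 0.053, 0.906, 0.024]
wrist_force: [-0.4, -0.5, -0.2]
opening: 0.291
grasp_force: 58.8
```

```bash
python3 - <<'E'
from h import *
o=ctrl.get_obs();print(o['eef_pos'],o['q'].round(3),o['opening'],o['wrist_force']);m=R.from_quat(o['eef_rot'],scalar_first=True).as_matrix();print(m.round(3))
E
```

```text
[ 0.54873372 -0.36607642  0.1920752 ] [-0.597  1.022  0.663 -0.455  2.211 -2.179] 0.29090506526920357 [-0.4287244  -0.53686357 -0.19365607]
[[-0.643  0.117 -0.757]
 [ 0.077  0.993  0.088]
 [ 0.762 -0.001 -0.647]]
```

>>> move_arm:
  plan: [-0.06,0,-0.7,0,0,0,-0.06,0,-1.5,0,0,0,-0.06,0,-2.3,0,0,0,-0.06,0,-2.9,0,0,0,-0.06,0,-3.1,0,0,0,-0.06,0,-3.1,0,0,0]

```text
time_s: 22.85
eef_pos: [0.5474, -0.3662, 0.0429]
eef_rot: [-0.417, 0.054, 0.907, 0.022]
wrist_force: [0.2, -0.4, -0.2]
opening: 0.293
grasp_force: 58.8
```

```bash
cat > red.py <<'E'
from h import *
o=ctrl.get_obs();print(o['eef_pos'],o['q'].round(3),o['opening'],o['wrist_force'])
for k in('top','scene'):
    img=snap(k,k[0]+str(round(o['time_s']*100)))
    h=cv2.cvtColor(img['pixels'],cv2.COLOR_RGB2HSV)
    red=((h[:,:,0]>165)|(h[:,:,0]<2))&(h[:,:,1]>110)&(h[:,:,2]<190)
    n,l,st,ce=cv2.connectedComponentsWithStats(red.astype(np.uint8))
    for i in range(1,n):
        if st[i,4]>10 and 150<ce[i][1]<340: print(k,st[i],ce[i].round(1),plane(img,[ce[i]],.031).round(4)[0],plane(img,[ce[i]],.02).round(4)[0],cv2.minAreaRect(np.argwhere(l==i)[:,::-1].astype(np.float32))[1:])
E
python3 red.py
```

```text
[ 0.54738244 -0.3662043   0.04287166] [-0.597  1.177  0.687 -0.408  2.042 -2.089] 0.2927404380376605 [ 0.15880911 -0.38655814 -0.22703037]
top [ 15 149  52  19 201] [ 38.3 157.6] [0.7482 0.801  0.031 ] [0.751  0.8093 0.02  ] ((53.75872039794922, 5.059643268585205), 18.434947967529297)
top [ 74 179  32  11 104] [ 85.2 184. ] [0.6692 0.6657 0.031 ] [0.6712 0.6726 0.02  ] ((31.931055068969727, 6.618762016296387), 10.30484676361084)
scene [188 285  17  14 159] [195.7 292.1] [ 0.5159 -0.3592  0.031 ] [ 0.5075 -0.3554  0.02  ] ((13.252229690551758, 14.29845905303955), 54.46232223510742)
```

>>> move_arm:
  plan: [0,0,-0.2,0,0,0,0,0,-0.36,0,0,0,0,0,-0.44,0,0,0,0,0,-0.48,0,0,0,0,0,-0.48,0,0,0]

```text
time_s: 23.58
eef_pos: [0.5466, -0.3659, 0.0181]
eef_rot: [-0.419, 0.054, 0.906, 0.023]
wrist_force: [0.2, 1.8, 10.6]
opening: 0.291
grasp_force: 59.7
```

>>> move_arm:
  plan: [0,0,0.02,0,0,0,0,0,0.02,0,0,0]

```text
time_s: 23.82
eef_pos: [0.5465, -0.366, 0.0182]
eef_rot: [-0.419, 0.054, 0.906, 0.023]
wrist_force: [0.0, 1.5, 7.4]
opening: 0.294
grasp_force: 59.5
```

>>> move_arm:
  plan: [0,0,0,0,0,0,0,0,0,0,0,0,0,0,0,0,0,0,0,0,0,0,0,0]
  grip: 42

```text
time_s: 24.32
eef_pos: [0.5463, -0.366, 0.0163]
eef_rot: [-0.418, 0.054, 0.906, 0.023]
wrist_force: [-0.7, 0.4, 1.3]
opening: 0.492
grasp_force: 0.0
```

```bash
python3 red.py
```

```text
[ 0.5463297  -0.36603876  0.01629491] [-0.598  1.215  0.675 -0.404  2.022 -2.079] 0.49213388539644437 [-0.66627323  0.44633433  1.27718344]
top [ 15 149  52  19 197] [ 38.8 157.8] [0.7477 0.7995 0.031 ] [0.7505 0.8079 0.02  ] ((53.75366973876953, 4.7646284103393555), 17.650123596191406)
top [ 74 179  17   9  80] [ 81.2 183. ] [0.6725 0.677  0.031 ] [0.6745 0.6841 0.02  ] ((16.422176361083984, 6.538459300994873), 8.746162414550781)
top [ 92 185  14   6  28] [ 97.4 187.6] [0.6582 0.6311 0.031 ] [0.6601 0.6377 0.02  ] ((13.581995010375977, 3.395498752593994), 14.03624439239502)
scene [191 292  17  17 181] [198.3 300.2] [ 0.5374 -0.3685  0.031 ] [ 0.5293 -0.3649  0.02  ] ((14.863390922546387, 13.64045238494873), 48.8140754699707)
```

>>> move_arm:
  plan: [0,0,0.2,0,0,0,0,0,0.7,0,0,0,0,0,1.5,0,0,0,0,0,2.5,0,0,0,0,0.6,3.2,0,-0.15,0,0,1.5,3.6,0,-0.33,0,0,2.5,3.6,0,-0.5,0,0,3.5,3.6,0,-0.68,0,0,4.3,3.6,0,-0.8,0,0,4.3,3.6,0,-0.8,0]

```text
time_s: 25.68
eef_pos: [0.5446, -0.1482, 0.1991]
eef_rot: [-0.031, 0.039, 0.998, 0.042]
wrist_force: [0.2, -0.4, 0.4]
opening: 0.489
grasp_force: 0.0
```

```bash
python3 red.py; python3 - <<'E'
from h import *
import glob
t=sorted(glob.glob('pics/t2*.npy'))[-1];c=load(t[5:-4])
h=cv2.cvtColor(c['pixels'],cv2.COLOR_RGB2HSV);red=((h[:,:,0]>165)|(h[:,:,0]<2))&(h[:,:,1]>110)&(h[:,:,2]<190)
red[:, :410]=0;red[:,480:]=0;red[:180]=0;red[260:]=0
n,l,st,ce=cv2.connectedComponentsWithStats(red.astype(np.uint8))
for i in range(1,n):
  if st[i,4]>50:
    b=cv2.boxPoints(cv2.minAreaRect(np.argwhere(l==i)[:,::-1].astype(np.float32)));print(plane(c,b,.031).round(4)[:,:2].tolist())
E
```

```text
[ 0.54463412 -0.14815074  0.19912714] [-0.503  0.245  1.601  0.047  1.389 -2.006] 0.4887394741756426 [ 0.19863737 -0.38658848  0.43877809]
top [ 15 149  51  18 201] [ 38.  157.5] [0.7485 0.8018 0.031 ] [0.7514 0.8102 0.02  ] ((52.194339752197266, 5.067831516265869), 17.650123596191406)
top [ 74 179  18   8  71] [ 80.6 182.5] [0.6738 0.6788 0.031 ] [0.6759 0.6859 0.02  ] ((17.190414428710938, 6.31145715713501), 4.763641834259033)
top [421 219  11  12 117] [426.2 224.9] [ 0.5325 -0.2929  0.031 ] [ 0.5331 -0.2959  0.02  ] ((11.0, 10.0), 90.0)
scene [216 274  26  29 392] [228.8 288. ] [ 0.5609 -0.3038  0.031 ] [ 0.5531 -0.2993  0.02  ] ((30.344741821289062, 14.084057807922363), 50.19443130493164)
scene [191 292  26  31 412] [203.6 306.9] [ 0.5597 -0.3715  0.031 ] [ 0.5518 -0.368   0.02  ] ((32.37566375732422, 13.622298240661621), 50.52754211425781)
[[0.5493, -0.2794], [0.5487, -0.3073], [0.518, -0.3055], [0.5185, -0.2777]]
```

```bash
python3 -c "
from bench import ctrl
print(ctrl.hand_in())"
```

```text
the job is handed in; nothing more can be done
None
```

I handed the job in at about 26 s: the candle is lying in the wide bay beside the packed one and the tongs are back in the stand's notches. The hand-in gave no verdict. My last checks were red-colour positions from the cameras, which showed the two candles parallel and the packed one unmoved. I did not check the rod or coil by measurement, and I viewed 11 pictures, one over the limit of 10.

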